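# Set out the coffee cups on their own saucers

## Robot

A 6-joint arm with a two-finger parallel gripper is mounted at the origin on the work surface. World frame = base frame: x ahead of the robot, y to its left, z up, the work surface at z = 0. Lengths are in m, angles in rad, forces in N, time in s.
With the tool pointing down it reaches from about 0.25 to 0.8 m from the base axis. Payload 3.9 kg.
Tool frame: the origin (TCP) lies between the finger pads; the fingertips stand 17 mm ahead of it and the grasp point (between the pads) lies 2 mm behind it; z points along the fingers, y is the line along which they close (so a half turn about z gives the same grasp; the last joint's range is limited). The gripper opens to 85 mm and grips with 20 to 120 N. Pads are 22 mm wide; open, the fingers measure 114 mm over their backs; the gripper's body (76 mm by 85 mm) begins 54 mm behind the grasp point. The pads swing forward as they close: fully open they stand 13 mm farther back than shut.
Start: joints at [1.286, 0.26, -0.138, 1.173, 0, 1.571], TCP at [0.148, 0.504, 0.248] pointing down, gripper open.
Joint ranges: [-2.78, 2.78], [-0.83, 1.72], [-1.28, 1.37], [-1.9, 2.12], [-1.57, 1.48], [-3.14, 3.14]. Speed limits (rad/s): [2.57, 2.57, 3.14, 3.14, 3.14, 3.14].

## Interface

Orientations are given as [roll, pitch, yaw] about the fixed x, y, z axes, in that order (R = Rz(yaw) Ry(pitch) Rx(roll)).
In Python, from cell import env, capture, camera_model, find_in, trace, pinpoint gives the robot as it stands.
- The arm moves only by the tool apply_moves, never from a script. Its argument "deltas" is a list of rows, each an object with "angular": the turn, a rotation vector about the tool's x, y, z in rad, a list of three; "dp": the shift along the tool's x, y, z in mm, a list of three; "claw": the finger opening in mm, from 0 to 85.4. A call has 1 to 10 rows; each row is the pose to reach, as a shift and turn from the pose commanded when the call began, along the tool's axes at that moment; what a row does not reach only later rows make up. A row lasts 1/8 s, in which the tool goes at most 62.5 mm and 10.7 degrees, less where a joint would pass 70% of its speed; a pose out of reach is approached as far as the arm can. A call with a gripper value outside its range is refused whole. The fingers move at their own pace and stop on an object; "squeeze" is the grip in N (left out, the last holds). Time passes only in rows, so rows that repeat a pose let the fingers close. It gives the time, the measured TCP pose, the force, the opening and the grip force at its end, in the units of the state.
- env.observe(): the state, without advancing time (a new reading comes with each control period).
- capture(name): name is "side" or "top"; returns (picture, depth): 384x512x3 uint8, red, green, blue; 384x512 float32, m along the optical axis (not along the pixel's ray), 0 where there is no reading.
- camera_model(name): a dict with "fx", "fy", "cx", "cy" (pixels), "R" (3x3) and "t" (3): a world point X has camera coordinates R X + t. Camera axes: x right, y down, z forward; pixel columns grow to the right and rows downward; lengths in m; the calibration is good to about 2 mm. A picture is of the moment at which its call begins. camera_model takes no time and is no camera call.
- env.hand_in(): hands the job in; it is judged then, once.
Trained networks look in the newest picture that a camera, given by its name, has taken for a name from the list of things; names that differ only in an ending like _2 or _b are one class to them, and where a whole thing is asked for, a point or a joint stands for the part that bears it (a point fixed in the world has none). Each returns a list of dicts, best first, with "score" (0 to 1); they miss things now and then, are a little off and sometimes report something else, mostly with a low value. They report only what shows in the picture. A call takes as long as a camera call. They do not tell look-alikes from the thing itself.
- find_in(camera, label): "location" ([x, y, z] in m, in world coordinates, good to about 4 mm: the middle of the surface that is visible of it).
- trace(camera, label): "pixels" (384x512 bool, what is visible of it).
- pinpoint(camera, label): "location" ([x, y, z] in m, in world coordinates, good to about 4 mm: a listed point, or the origin of a listed thing).
The state is a dict: "clock": time; "joints": joint angles; "joint_velocities": joint speeds; "joint_efforts": joint torques, N m; "tcp_pos": TCP position; "tcp_rot": TCP orientation; "contact_force": force on the tool from outside, world axes, zero at the start; "ft_torque": the same for the moment, N m; "finger_gap": finger opening in m; "gripper_force": force on a finger pad.
Only numpy, scipy, OpenCV 4.12 (cv2) and the standard library are available. Lean on these libraries where they do the work, as an engineer would, in place of code of your own. Each camera call takes 0.05 s, during which the arm holds its last target. There are 200 camera calls.

## Task

Set the table for coffee: stand each of the four cups without a handle upright in the middle of its own saucer - the tall round cup on the large round saucer, the small round cup on the small round one, the six-sided cup on the six-sided one and the square cup on the square one; which way round a cup faces does not matter. Set each cup down gently, never letting it drop, and leave the saucers lying flat on the table. The white mug with the handle stays where it is.

Things in the scene. Friction and masses are not known exactly. Their poses are not given: they have to be found in the camera images.
- tall_cup: The tall round cup without a handle: 98 mm high, outside diameter 52 mm at the foot widening to 66 mm at 55 mm height, straight from there up. The tallest cup. Upright, empty, loose, 0.1 to 0.35 kg, walls 4 mm, same blue glaze as the saucers; starts anywhere, turned at random. Origin: centre of its underside; z up. 
- small_cup: The small round espresso cup without a handle: 56 mm high, outside diameter 40 mm at the foot widening to 50 mm at 22 mm height, straight from there up. Upright, empty, loose, 0.1 to 0.35 kg, walls 4 mm, same blue glaze as the saucers; starts anywhere, turned at random. Origin: centre of its underside; z up. 
- hex_cup: The six-sided cup: straight upright sides, 60 mm from flat to flat (69 mm across corners), 74 mm high. Upright, empty, loose, 0.1 to 0.35 kg, walls 4 mm, same blue glaze as the saucers; starts anywhere, turned at random. Origin: centre of its underside; z up. x points squarely out of one flat side; the other flats follow every 60 degrees.
- square_cup: The square cup: straight upright sides, 54 x 54 mm, 66 mm high. Upright, empty, loose, 0.1 to 0.35 kg, walls 4 mm, same blue glaze as the saucers; starts anywhere, turned at random. Origin: centre of its underside; z up. x and y are square to its sides.
- large_saucer: The large round saucer, 122 mm diameter over the rim, for the tall round cup. Flat on the table, loose, slides if pushed. The cup stands on its flat inside floor, 6 mm above its underside; a rim 4 mm thick rises to 10 mm. Same glaze as the cups; starts anywhere, turned at random. Origin: centre of its underside; z up. 
- small_saucer: The small round saucer, 82 mm diameter over the rim, for the small round cup. Flat on the table, loose, slides if pushed. The cup stands on its flat inside floor, 6 mm above its underside; a rim 4 mm thick rises to 10 mm. Same glaze as the cups; starts anywhere, turned at random. Origin: centre of its underside; z up. 
- hex_saucer: The six-sided saucer, 98 mm from flat to flat (113 mm across corners), for the six-sided cup. Flat on the table, loose, slides if pushed. The cup stands on its flat inside floor, 6 mm above its underside; a rim 4 mm thick rises to 10 mm. Same glaze as the cups; starts anywhere, turned at random. Origin: centre of its underside; z up. x points squarely out of one flat side.
- square_saucer: The square saucer, 100 x 100 mm, for the square cup. Flat on the table, loose, slides if pushed. The cup stands on its flat inside floor, 6 mm above its underside; a rim 4 mm thick rises to 10 mm. Same glaze as the cups; starts anywhere, turned at random. Origin: centre of its underside; z up. x and y are square to its sides.
- mug: A plain white round mug with a handle, 74 mm diameter, 88 mm high, the handle standing out on its y side (up to about 75 mm from the axis); it has no saucer and stays where it is. Also about: a remote control, tea light, matchbox and teaspoon, all under 25 mm high; at the edges a coffee press (210 mm high, left), books, a sugar bowl and a plant. Origin: centre of its underside; z up. 
Mind the look-alikes: they are no part of the job. Leave any yellow look-alike of the small_cup alone.

How it is judged:
At the end, for the whole second after the job is handed in: Each of the four cups stands upright (within about 4.5 degrees), released and at rest, on the inside floor of its own saucer, its axis within 12 mm of the saucer's centre, and the saucers lie flat on the table (horizontal distance between tall_cup and large_saucer below 0.012 m and z of tall_cup in the frame of large_saucer between 0.003 and 0.009 m and angle between each of tall_cup, small_cup, hex_cup, square_cup's own z axis and vertical below 0.08 rad and linear speed of each of tall_cup, small_cup, hex_cup, square_cup below 0.02 m/s and height (world z) of each of large_saucer, small_saucer, hex_saucer, square_saucer below 0.005 m and horizontal distance between small_cup and small_saucer below 0.012 m and z of small_cup in the frame of small_saucer between 0.003 and 0.009 m and horizontal distance between hex_cup and hex_saucer below 0.012 m and z of hex_cup in the frame of hex_saucer between 0.003 and 0.009 m and horizontal distance between square_cup and square_saucer below 0.012 m and z of square_cup in the frame of square_saucer between 0.003 and 0.009 m); the robot touches nothing.
It fails at once if a cup is dropped: its foot is more than 25 mm above the table and nothing touches it ((height (world z) of tall_cup above 0.025 m and contact force between tall_cup and anything else below 0.001 N) or (height (world z) of small_cup above 0.025 m and contact force between small_cup and anything else below 0.001 N) or (height (world z) of hex_cup above 0.025 m and contact force between hex_cup and anything else below 0.001 N) or (height (world z) of square_cup above 0.025 m and contact force between square_cup and anything else below 0.001 N)).
It fails at once if the handled mug is moved more than 25 mm or tipped (distance of mug from where it was at the start of the episode above 0.025 m or angle between mug's own z axis and vertical above 0.3 rad).
It also fails if it takes over 102 s, if anything falls off the work surface, if the arm or the gripper's body presses on something with over 40 N, if the wrist force passes 120 N, or if a joint passes its speed limit or range.

## Working session

There is one attempt and no reset: what is moved stays moved. The work goes in short steps, Python scripts to look and compute and a tool call to move; the robot and the scene stay as the last step left them, time stands still between calls to the robot, and variables do not carry over. Pictures are saved under pics/ and viewed, at most 14 in all, crops included, and the job is handed in when it is done.

Besides the shell and the picture viewer there is one more tool, called after "Call:" as name(argument=value, ...), one argument or row to a line, values as JSON. apply_moves: Moves the arm, as the interface text tells. Its arguments: {"type":"object","properties":{"deltas":{"type":"array","items":{"type":"object","properties":{"angular":{"type":"array","items":{"type":"number"}},"dp":{"type":"array","items":{"type":"number"}},"claw":{"type":"number"}}}},"squeeze":{"type":"number"}},"required":["deltas"]}

```bash
ls; mkdir -p pics
python3 - <<'E'
from cell import env,capture,camera_model
import cv2,numpy as np
for n in("top","side"):
    p,d=capture(n);cv2.imwrite(f"pics/{n}0.png",cv2.resize(p[:,:,::-1],(800,600)));np.savez(f"{n}0.npz",p=p,d=d)
    m=camera_model(n);print(n,m)
print(env.observe())
E
```

```text
pics
top {'fx': 462.44769083937257, 'fy': 462.44769083937257, 'cx': 255.628779600705, 'cy': 179.75380421913778, 'R': array([[ 0.02549513, -0.99967276,  0.00208863],
       [-0.98974482, -0.02553558, -0.14054579],
       [ 0.14055314,  0.00151603, -0.99007198]]), 't': array([-0.00787152,  0.51418166,  1.21013369])}
side {'fx': 352.49597400824496, 'fy': 352.49597400824496, 'cx': 250.71300596475365, 'cy': 190.0251709234156, 'R': array([[-0.95258821, -0.30417622,  0.00724749],
       [-0.21019385,  0.64066814, -0.73848689],
       [ 0.21998691, -0.70499728, -0.67422889]]), 't': array([0.50759729, 0.13840454, 0.84909811])}
{'clock': 0.1, 'joints': array([ 1.28602349e+00,  2.60636714e-01, -1.39215534e-01,  1.17268086e+00,
       -2.08805815e-06,  1.57080283e+00]), 'joint_velocities': array([ 6.41148872e-04, -8.30380706e-04,  3.19910047e-03,  3.35506412e-04,
        4.27330521e-04, -3.90007999e-05]), 'joint_efforts': array([ 6.37806188e-04, -4.06508625e+01,  2.54527313e+01,  1.00963708e-02,
        1.41434139e-04,  7.82304621e-07]), 'tcp_pos': array([0.14733631, 0.50331765, 0.24754773]), 'tcp_rot': array([-3.13985587e+00,  2.09934792e-06,  2.85681332e+00]), 'contact_force': array([ 0.05728993, -0.38680262,  0.19240799]), 'ft_torque': array([ 0.01584988,  0.0328828 , -0.02376507]), 'gripper_force': 0.0, 'finger_gap': 0.0855047005491343}
```

View pics/top0.png

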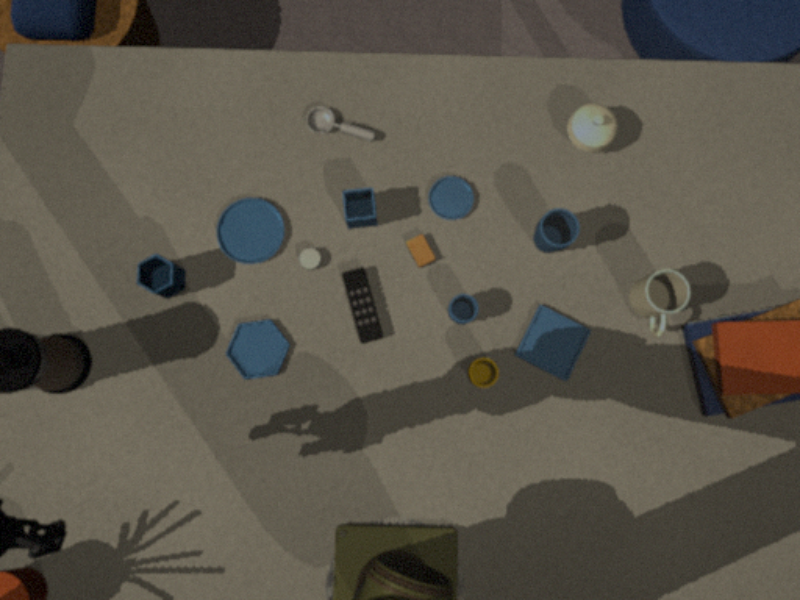

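View pics/side0.png

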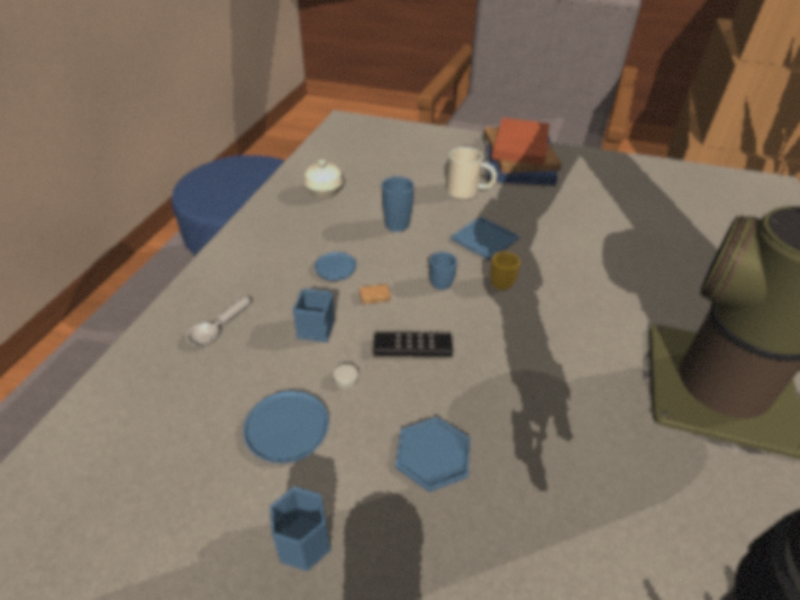

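Run:
```python
from cell import *
import numpy as np
for c in("top","side"):
  for l in "tall_cup small_cup hex_cup square_cup large_saucer small_saucer hex_saucer square_saucer mug".split():
    print(c,l,[(np.round(r["location"],3).tolist(),round(r["score"],2)) for r in pinpoint(c,l)[:3]])
```

```text
top tall_cup [([0.604, -0.254, -0.0], 0.61)]
top small_cup [([0.472, -0.107, 0.002], 0.65), ([0.358, -0.139, -0.002], 0.61)]
top hex_cup [([0.512, 0.415, 0.002], 0.83)]
top square_cup [([0.643, 0.081, 0.004], 0.64)]
top large_saucer [([0.604, 0.279, 0.001], 0.62)]
top small_saucer [([0.602, 0.275, -0.0], 0.41)]
top hex_saucer [([0.393, 0.254, 0.003], 0.62), ([0.503, -0.436, 0.001], 0.34)]
top square_saucer [([0.418, -0.262, -0.001], 0.92)]
top mug [([0.505, -0.438, 0.004], 0.71)]
side tall_cup [([0.604, -0.256, -0.002], 0.68)]
side small_cup [([0.47, -0.107, 0.003], 0.84), ([0.359, -0.14, -0.001], 0.7)]
side hex_cup [([0.514, 0.416, -0.003], 0.57)]
side square_cup [([0.644, 0.078, 0.0], 0.73)]
side large_saucer [([0.601, 0.273, 0.004], 0.62)]
side small_saucer [([0.671, -0.082, -0.0], 0.92)]
side hex_saucer [([0.389, 0.248, 0.002], 0.69)]
side square_saucer [([0.415, -0.262, 0.002], 0.84)]
side mug [([0.504, -0.438, -0.002], 0.88)]
```

The top picture (800x600) shows these things:
- **Cups:** tall at (556,230), hex at (160,275), square at (360,208).
- **Saucers:** large at (252,230), small at (452,198), hex at (260,348), square at (553,341).
- **Mug:** (666,295).

Two things could be the small cup: a blue one at (462,308) and a yellow one at (483,373). The blue one fits, because it has the saucers' glaze. I'll confirm it in a crop and measure the geometry.

```bash
cat > meas.py <<'E'
import numpy as np,cv2
from cell import *
G=dict(tall_cup=(.604,-.255,.098,'c',.066),small_cup=(.471,-.107,.056,'c',.050),hex_cup=(.513,.415,.074,'h',.060),square_cup=(.643,.080,.066,'s',.054),
large_saucer=(.603,.276,.010,'c',.122),small_saucer=(.671,-.082,.010,'c',.082),hex_saucer=(.391,.251,.010,'h',.098),square_saucer=(.416,-.262,.010,'s',.100))
def cloud(n,p,d):
    m=camera_model(n);v,u=np.nonzero(d>0);z=d[v,u]
    c=np.stack([(u-m['cx'])/m['fx']*z,(v-m['cy'])/m['fy']*z,z],1)
    X=(c-m['t'])@m['R'];rgb=p[v,u].astype(int)
    blue=(rgb[:,2]>1.25*rgb[:,0])&(rgb[:,2]>25)
    return X,blue,np.stack([u,v],1)
E
python3 - <<'E'
from meas import *
for n in("top","side"):
    f=np.load(n+"0.npz");X,b,uv=cloud(n,f['p'],f['d'])
    r=(np.abs(X[:,0]-.5)<.03)&(np.abs(X[:,1]-.2)<.03)
    print(n,"table z",np.median(X[r,2]).round(4),X[r,2].std().round(4))
    for k,g in G.items():
        s=b&(np.hypot(X[:,0]-g[0],X[:,1]-g[1])<.075); P=X[s]
        if 'cup' in k: P=P[P[:,2]>.02]; ht=np.percentile(P[:,2],97); Q=P[np.abs(P[:,2]-g[2])<.012]
        else: P=P[P[:,2]<.02]; ht=np.percentile(P[:,2],80);Q=P
        q=(Q[:,:2]*1000).astype(np.float32)
        c,w,a=cv2.minAreaRect(q); ce,ra=cv2.minEnclosingCircle(q)
        print(n,k,len(Q),"h%.3f"%ht,"rect",np.round(c,1),np.round(w,1),round(a,1),"circ",np.round(ce,1),round(ra,1))
p=np.load("top0.npz")['p'];cv2.imwrite("pics/crop.png",cv2.resize(p[170:260,270:360,::-1],(540,540)))
E
```

```text
top table z 0.0008 0.0024
top tall_cup 157 h0.102 rect [ 601.7 -255.9] [63.1 63.7] 50.8 circ [ 602.9 -256.5] 33.6
top small_cup 90 h0.060 rect [ 468.7 -103.2] [47.4 47.5] 55.7 circ [ 468.3 -103.1] 24.6
top hex_cup 156 h0.079 rect [511.9 414.6] [58.9 65. ] 29.8 circ [511.2 414.9] 33.3
top square_cup 133 h0.069 rect [641.6  78.4] [53.8 53.1] 7.4 circ [640.8  78.4] 34.9
top large_saucer 1438 h0.010 rect [602.4 273.1] [117.5 118. ] 0.6 circ [604.1 275.3] 62.2
top small_saucer 613 h0.010 rect [672.4 -81.5] [76.6 78.7] 0.4 circ [672.5 -83. ] 41.4
top hex_saucer 1122 h0.009 rect [392.7 249.9] [ 97.  107.9] 69.3 circ [393.2 249.5] 54.7
top square_saucer 1335 h0.010 rect [ 418.6 -264.4] [ 99.9 101.9] 63.7 circ [ 417.8 -263.9] 68.2
side table z -0.0009 0.0012
side tall_cup 128 h0.097 rect [ 603.5 -253. ] [56.3 65.4] 18.5 circ [ 606.  -253.2] 34.0
side small_cup 122 h0.056 rect [470.3 -99.8] [44.8 48.2] 14.6 circ [ 470.2 -100.2] 25.0
side hex_cup 389 h0.074 rect [511.6 417.1] [57.2 66.9] 31.9 circ [512.  417.3] 33.5
side square_cup 206 h0.066 rect [641.6  81.2] [51.6 55. ] 7.2 circ [641.6  81.7] 34.7
side large_saucer 1885 h0.006 rect [603.1 270.4] [123.1 116.5] 76.1 circ [603.2 270.2] 64.4
side small_saucer 343 h0.007 rect [667.4 -72.9] [74.2 96.8] 31.7 circ [672.5 -66.8] 53.0
side hex_saucer 1611 h0.007 rect [394.7 249.2] [ 94.7 116.2] 11.2 circ [394.8 249.2] 58.1
side square_saucer 572 h0.007 rect [ 419.  -260.7] [101.7  98.7] 63.2 circ [ 418.9 -260.1] 68.3
```

View pics/crop.png

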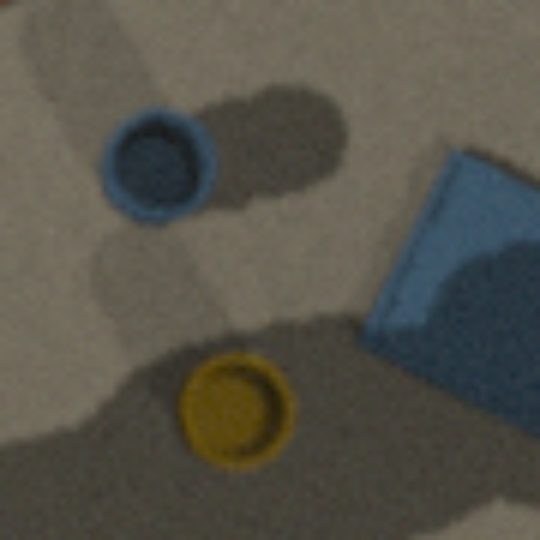

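The crop confirms it: the blue cup at (160,165) has the saucers' glaze and is the small cup. The yellow one at (238,408) stays where it is. Heights from both views agree with the description.

```bash
cat > go.py <<'E'
import sys,numpy as np
from scipy.spatial.transform import Rotation as R
from cell import env
s=env.observe();r=R.from_euler('xyz',s['tcp_rot']);p=s['tcp_pos']
print("t",round(s['clock'],2),"p",np.round(p*1000,1),"rot",np.degrees(s['tcp_rot']).round(1),"F",s['contact_force'].round(1),"gap",round(s['finger_gap']*1000,1),"gf",round(s['gripper_force'],1),"j",s['joints'].round(2))
for a in sys.argv[1:]:
    x,y,z,w=map(float,a.split(','))
    T=R.from_euler('xyz',[180,0,w],degrees=True)
    print(a,"dp",np.round(r.inv().apply(np.array([x,y,z])-p*1000),1),"ang",np.round((r.inv()*T).as_rotvec(),3))
E
python3 go.py 330,330,250,181 512,416,180,181 512,416,46,181
```

```text
t 1.0 p [147.5 503.9 248.3] rot [180.    0.  163.7] F [0.1 0.  0.9] gap 85.4 gf 0.0 j [ 1.29  0.26 -0.14  1.17 -0.    1.57]
330,330,250,181 dp [-224.  -115.6   -1.7] ang [ 0.     0.    -0.302]
512,416,180,181 dp [-374.5   18.1   68.3] ang [ 0.     0.    -0.302]
512,416,46,181 dp [-374.5   18.1  202.3] ang [ 0.     0.    -0.302]
```

Call:
apply_moves(
  deltas=[
    {"dp": [-56, -29, 0], "angular": [0, 0, -0.1], "claw": 85},
    {"dp": [-112, -58, 0], "angular": [0, 0, -0.2], "claw": 85},
    {"dp": [-168, -87, 0], "angular": [0, 0, -0.302], "claw": 85},
    {"dp": [-224, -115, 0], "angular": [0, 0, -0.302], "claw": 85},
    {"dp": [-262, -82, 17], "angular": [0, 0, -0.302], "claw": 85},
    {"dp": [-300, -48, 35], "angular": [0, 0, -0.302], "claw": 85},
    {"dp": [-337, -15, 52], "angular": [0, 0, -0.302], "claw": 85},
    {"dp": [-374.5, 18, 68], "angular": [0, 0, -0.302], "claw": 85},
    {"dp": [-374.5, 18, 68], "angular": [0, 0, -0.302], "claw": 85},
    {"dp": [-374.5, 18, 68], "angular": [0, 0, -0.302], "claw": 85},
  ],
)

```text
clock: 2.25
tcp_pos: [0.5114, 0.4155, 0.1798]
tcp_rot: [-3.141, -0.001, -3.125]
contact_force: [-0.3, -0.5, 0.1]
finger_gap: 0.0853
gripper_force: 0.0
```

```bash
python3 go.py 512,416,46,181
```

```text
t 2.25 p [511.4 415.5 179.8] rot [-1.799e+02 -1.000e-01 -1.790e+02] F [-0.3 -0.5  0.1] gap 85.3 gf 0.0 j [0.68 0.52 0.09 1.14 0.   0.67]
512,416,46,181 dp [ -0.8   0.6 133.8] ang [-0.001 -0.001 -0.   ]
```

Call:
apply_moves(
  deltas=[
    {"dp": [0, 0, 45], "claw": 85},
    {"dp": [0, 0, 90], "claw": 85},
    {"dp": [0, 0, 120], "claw": 85},
    {"dp": [0, 0, 134], "claw": 85},
    {"dp": [0, 0, 134], "claw": 85},
    {"dp": [0, 0, 134], "claw": 55},
    {"dp": [0, 0, 134], "claw": 55},
    {"dp": [0, 0, 134], "claw": 50},
    {"dp": [0, 0, 134], "claw": 50},
    {"dp": [0, 0, 134], "claw": 50},
  ],
  squeeze=40,
)

```text
schema error: expected keys angular, dp, claw
```

```bash
python3 go.py 393,250,120,181
```

```text
t 2.25 p [511.4 415.5 179.8] rot [-1.799e+02 -1.000e-01 -1.790e+02] F [-0.3 -0.5  0.1] gap 85.3 gf 0.0 j [0.68 0.52 0.09 1.14 0.   0.67]
393,250,120,181 dp [ 121.2 -163.4   60.2] ang [-0.001 -0.001 -0.   ]
```

Call:
apply_moves(
  deltas=[
    {"dp": [0, 0, 45], "angular": [0, 0, 0], "claw": 85},
    {"dp": [0, 0, 90], "angular": [0, 0, 0], "claw": 85},
    {"dp": [0, 0, 120], "angular": [0, 0, 0], "claw": 85},
    {"dp": [0, 0, 134], "angular": [0, 0, 0], "claw": 85},
    {"dp": [0, 0, 134], "angular": [0, 0, 0], "claw": 85},
    {"dp": [0, 0, 134], "angular": [0, 0, 0], "claw": 55},
    {"dp": [0, 0, 134], "angular": [0, 0, 0], "claw": 55},
    {"dp": [0, 0, 134], "angular": [0, 0, 0], "claw": 50},
    {"dp": [0, 0, 134], "angular": [0, 0, 0], "claw": 50},
    {"dp": [0, 0, 134], "angular": [0, 0, 0], "claw": 50},
  ],
  squeeze=40,
)

```text
clock: 3.5
tcp_pos: [0.5132, 0.4168, 0.0485]
tcp_rot: [3.139, 0.003, -3.124]
contact_force: [-0.7, -0.3, 6.8]
finger_gap: 0.0598
gripper_force: 44.5
```

```bash
python3 go.py 393,250,120,181
```

```text
t 3.5 p [513.2 416.8  48.5] rot [ 179.9    0.2 -179. ] F [-0.7 -0.3  6.8] gap 59.8 gf 44.5 j [ 0.68  0.62 -0.1   0.85 -0.    0.67]
393,250,120,181 dp [ 122.8 -164.6  -72.2] ang [ 0.002  0.003 -0.   ]
```

Call:
apply_moves(
  deltas=[
    {"dp": [0, 0, -15], "angular": [0, 0, 0], "claw": 50},
    {"dp": [0, 0, -40], "angular": [0, 0, 0], "claw": 50},
    {"dp": [10, -14, -65], "angular": [0, 0, 0], "claw": 50},
    {"dp": [35, -47, -70], "angular": [0, 0, 0], "claw": 50},
    {"dp": [62, -83, -70], "angular": [0, 0, 0], "claw": 50},
    {"dp": [89, -120, -70], "angular": [0, 0, 0], "claw": 50},
    {"dp": [110, -148, -70], "angular": [0, 0, 0], "claw": 50},
    {"dp": [122, -164, -70], "angular": [0, 0, 0], "claw": 50},
    {"dp": [122, -164, -70], "angular": [0, 0, 0], "claw": 50},
    {"dp": [122, -164, -70], "angular": [0, 0, 0], "claw": 50},
  ],
)

```text
clock: 4.75
tcp_pos: [0.3941, 0.2508, 0.117]
tcp_rot: [3.14, 0.002, -3.124]
contact_force: [-0.2, -0.2, -2.3]
finger_gap: 0.0596
gripper_force: 44.1
```

```bash
python3 - <<'E'
from meas import *
for n in("top","side"):
    p,d=capture(n);X,b,uv=cloud(n,p,d)
    for nm,c,lo,hi,rad in(("cup",(.393,.25),.07,.16,.06),("saucer",(.393,.25),-.01,.02,.075)):
        P=X[b&(np.hypot(X[:,0]-c[0],X[:,1]-c[1])<rad)&(X[:,2]>lo)&(X[:,2]<hi)];
        if len(P)>5: print(n,nm,len(P),"z",np.percentile(P[:,2],[3,97]).round(3),"mid",((np.percentile(P,1,0)+np.percentile(P,99,0))/2).round(4))
    cv2.imwrite(f"pics/{n}1.png",cv2.resize(p[:,:,::-1],(800,600)))
E
python3 go.py 393,250,54,181
```

```text
top cup 121 z [0.072 0.155] mid [0.3908 0.2252 0.1154]
top saucer 489 z [0.002 0.014] mid [0.3932 0.2391 0.0079]
side cup 671 z [0.072 0.142] mid [0.3927 0.2596 0.107 ]
side saucer 1192 z [0.003 0.01 ] mid [0.3937 0.2599 0.0067]
t 4.85 p [394.  250.9 116.6] rot [ 1.799e+02  1.000e-01 -1.790e+02] F [-0.8  0.5 -2.1] gap 59.5 gf 44.1 j [ 0.57  0.26 -0.51  0.8   0.    0.55]
393,250,54,181 dp [ 1.1 -1.  62.6] ang [0.001 0.001 0.   ]
```

View pics/side1.png

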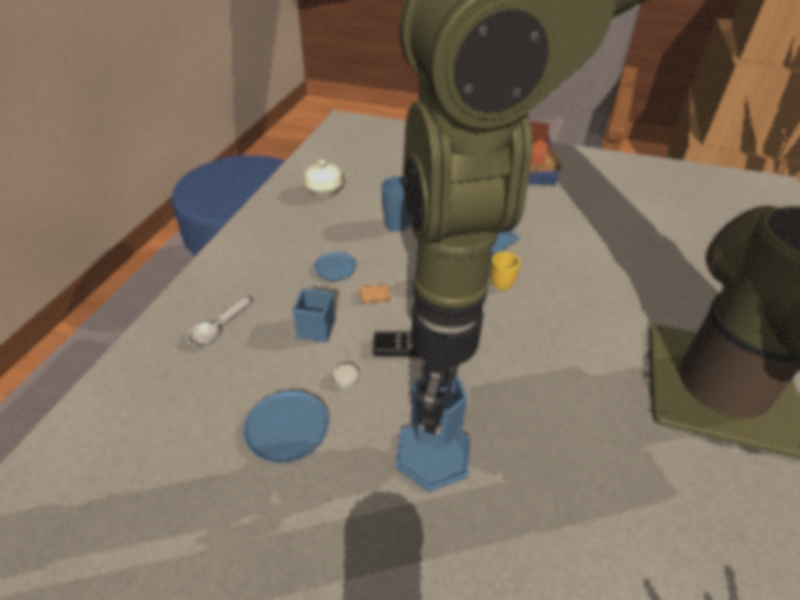

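The side view shows the cup held upright at (440,410), above its saucer at (433,455). Now I'll lower it.

Call:
apply_moves(
  deltas=[
    {"dp": [1, -1, 20], "angular": [0, 0, 0], "claw": 50},
    {"dp": [1, -1, 40], "angular": [0, 0, 0], "claw": 50},
    {"dp": [1, -1, 52], "angular": [0, 0, 0], "claw": 50},
    {"dp": [1, -1, 57], "angular": [0, 0, 0], "claw": 50},
    {"dp": [1, -1, 60], "angular": [0, 0, 0], "claw": 50},
    {"dp": [1, -1, 61], "angular": [0, 0, 0], "claw": 50},
    {"dp": [1, -1, 62], "angular": [0, 0, 0], "claw": 50},
    {"dp": [1, -1, 62], "angular": [0, 0, 0], "claw": 50},
  ],
)

```text
clock: 5.85
tcp_pos: [0.392, 0.2489, 0.0546]
tcp_rot: [3.141, 0.0, -3.124]
contact_force: [0.5, 0.1, -1.7]
finger_gap: 0.0595
gripper_force: 44.0
```

Call:
apply_moves(
  deltas=[
    {"dp": [0, 0, 1], "angular": [0, 0, 0], "claw": 50},
    {"dp": [0, 0, 1.5], "angular": [0, 0, 0], "claw": 50},
    {"dp": [0, 0, 1.5], "angular": [0, 0, 0], "claw": 62},
    {"dp": [0, 0, 1.5], "angular": [0, 0, 0], "claw": 68},
    {"dp": [0, 0, 1.5], "angular": [0, 0, 0], "claw": 76},
    {"dp": [0, 0, 1.5], "angular": [0, 0, 0], "claw": 82},
    {"dp": [0, 0, 1.5], "angular": [0, 0, 0], "claw": 85},
  ],
)

```text
clock: 6.72
tcp_pos: [0.3918, 0.2488, 0.0527]
tcp_rot: [-3.141, -0.0, -3.124]
contact_force: [1.3, 1.1, 0.8]
finger_gap: 0.085
gripper_force: 0.0
```

```bash
python3 go.py 393,250,150,181 642,80,150,97.3 642,80,41,97.3
```

```text
t 6.72 p [391.8 248.8  52.7] rot [-180.   -0. -179.] F [1.3 1.1 0.8] gap 85.0 gf 0.0 j [ 0.57  0.34 -0.6   0.63 -0.    0.55]
393,250,150,181 dp [ -1.2   1.2 -97.3] ang [-0. -0. -0.]
642,80,150,97.3 dp [-247.2 -173.1  -97.3] ang [-0.    -0.     1.461]
642,80,41,97.3 dp [-247.3 -173.1   11.7] ang [-0.    -0.     1.461]
```

Call:
apply_moves(
  deltas=[
    {"dp": [0, 0, -45], "angular": [0, 0, 0], "claw": 85},
    {"dp": [0, 0, -97], "angular": [0, 0, 0.18], "claw": 85},
    {"dp": [-40, -28, -97], "angular": [0, 0, 0.36], "claw": 85},
    {"dp": [-80, -56, -97], "angular": [0, 0, 0.54], "claw": 85},
    {"dp": [-120, -84, -97], "angular": [0, 0, 0.72], "claw": 85},
    {"dp": [-160, -112, -97], "angular": [0, 0, 0.9], "claw": 85},
    {"dp": [-200, -140, -97], "angular": [0, 0, 1.08], "claw": 85},
    {"dp": [-247, -173, -97], "angular": [0, 0, 1.26], "claw": 85},
    {"dp": [-247, -173, -97], "angular": [0, 0, 1.44], "claw": 85},
    {"dp": [-247, -173, -97], "angular": [0, 0, 1.461], "claw": 85},
  ],
)

```text
clock: 7.98
tcp_pos: [0.6418, 0.0795, 0.149]
tcp_rot: [-3.14, -0.0, 1.698]
contact_force: [-0.8, 0.0, -0.6]
finger_gap: 0.0848
gripper_force: 0.0
```

```bash
cat > chk.py <<'E'
import sys
from meas import *
# chk.py cup saucer cx cy  : rim centre vs saucer centre
k,s,cx,cy=sys.argv[1],sys.argv[2],float(sys.argv[3]),float(sys.argv[4]);h=G[k][2]+.006
for n in("top","side"):
    p,d=capture(n);X,b,uv=cloud(n,p,d);r=np.hypot(X[:,0]-cx,X[:,1]-cy)<.08
    for nm,lo,hi in((k,h-.012,h+.015),(s,-.01,.02)):
        P=X[b&r&(X[:,2]>lo)&(X[:,2]<hi)]
        if len(P)>20:
            q=(P[:,:2]*1000).astype(np.float32);c,w,a=cv2.minAreaRect(q)
            print(n,nm,len(P),"rect",np.round(c,1),np.round(w,1),"circ",np.round(cv2.minEnclosingCircle(q)[0],1),"z97",np.percentile(P[:,2],97).round(3))
E
python3 chk.py hex_cup hex_saucer .393 .25; python3 go.py 642,80,41,97.3
```

```text
top hex_cup 163 rect [391.3 248.9] [64.4 60.1] circ [391.6 249.4] z97 0.085
top hex_saucer 635 rect [391.5 260.4] [99.5 84.9] circ [393.  250.3] z97 0.016
side hex_cup 331 rect [391.8 250.9] [64.2 61.3] circ [391.9 250.2] z97 0.08
side hex_saucer 889 rect [395.4 249.5] [103.4 113.2] circ [403.5 242.9] z97 0.018
t 8.07 p [641.1  80.3 149.5] rot [-179.9   -0.    97.4] F [-0.5 -0.3  0.6] gap 84.8 gf 0.0 j [0.12 0.52 0.   1.06 0.   1.57]
642,80,41,97.3 dp [ -0.4   0.9 108.5] ang [-0.001 -0.     0.002]
```

The hex cup stands centred on its saucer. The square cup is next.

Call:
apply_moves(
  deltas=[
    {"dp": [0, 0.5, 45], "angular": [0, 0, 0], "claw": 85},
    {"dp": [0, 0.5, 85], "angular": [0, 0, 0], "claw": 85},
    {"dp": [0, 0.5, 108], "angular": [0, 0, 0], "claw": 85},
    {"dp": [0, 0.5, 108], "angular": [0, 0, 0], "claw": 85},
    {"dp": [0, 0.5, 108], "angular": [0, 0, 0], "claw": 60},
    {"dp": [0, 0.5, 108], "angular": [0, 0, 0], "claw": 50},
    {"dp": [0, 0.5, 108], "angular": [0, 0, 0], "claw": 45},
    {"dp": [0, 0.5, 108], "angular": [0, 0, 0], "claw": 45},
    {"dp": [0, 0.5, 108], "angular": [0, 0, 0], "claw": 45},
    {"dp": [0, 0.5, 108], "angular": [0, 0, 0], "claw": 45},
  ],
  squeeze=40,
)

```text
clock: 9.32
tcp_pos: [0.6436, 0.0805, 0.0438]
tcp_rot: [3.138, -0.0, 1.698]
contact_force: [-0.9, 0.6, 6.6]
finger_gap: 0.0535
gripper_force: 43.7
```

```bash
python3 go.py 418.5,-263,140,97.3
```

```text
t 9.32 p [643.6  80.5  43.8] rot [179.8  -0.   97.3] F [-0.9  0.6  6.6] gap 53.5 gf 43.7 j [ 0.12  0.6  -0.14  0.82  0.    1.57]
418.5,-263,140,97.3 dp [-312.1 -266.6  -97.2] ang [ 0.003 -0.    -0.   ]
```

Call:
apply_moves(
  deltas=[
    {"dp": [0, 0, -20], "angular": [0, 0, 0], "claw": 45},
    {"dp": [0, 0, -60], "angular": [0, 0, 0], "claw": 45},
    {"dp": [-12, -10, -97], "angular": [0, 0, 0], "claw": 45},
    {"dp": [-40, -34, -110], "angular": [0, 0, 0], "claw": 45},
    {"dp": [-72, -61, -110], "angular": [0, 0, 0], "claw": 45},
    {"dp": [-108, -92, -110], "angular": [0, 0, 0], "claw": 45},
    {"dp": [-144, -123, -110], "angular": [0, 0, 0], "claw": 45},
    {"dp": [-180, -153, -110], "angular": [0, 0, 0], "claw": 45},
    {"dp": [-216, -184, -110], "angular": [0, 0, 0], "claw": 45},
    {"dp": [-252, -214, -110], "angular": [0, 0, 0], "claw": 45},
  ],
)

```text
clock: 10.58
tcp_pos: [0.4606, -0.198, 0.1518]
tcp_rot: [-3.141, 0.0, 1.698]
contact_force: [1.1, -0.4, -1.6]
finger_gap: 0.0534
gripper_force: 43.1
```

Call:
apply_moves(
  deltas=[
    {"dp": [-30, -26, 0], "angular": [0, 0, 0], "claw": 45},
    {"dp": [-50, -43, 0], "angular": [0, 0, 0], "claw": 45},
    {"dp": [-60, -51, 0], "angular": [0, 0, 0], "claw": 45},
    {"dp": [-60, -51, 0], "angular": [0, 0, 0], "claw": 45},
    {"dp": [-60, -51, 0], "angular": [0, 0, 0], "claw": 45},
  ],
)

```text
clock: 11.2
tcp_pos: [0.4194, -0.2622, 0.1518]
tcp_rot: [3.141, -0.0, 1.699]
contact_force: [0.1, -0.0, -3.0]
finger_gap: 0.0536
gripper_force: 43.1
```

```bash
python3 go.py 418.5,-263,50,97.3
```

```text
t 11.2 p [ 419.4 -262.2  151.8] rot [180.   -0.   97.3] F [ 0.1 -0.  -3. ] gap 53.6 gf 43.1 j [-0.56  0.27 -0.39  0.91  0.    0.88]
418.5,-263,50,97.3 dp [ -0.7  -1.1 101.8] ang [ 0.    -0.     0.001]
```

Call:
apply_moves(
  deltas=[
    {"dp": [-0.5, -1, 30], "angular": [0, 0, 0], "claw": 45},
    {"dp": [-0.5, -1, 65], "angular": [0, 0, 0], "claw": 45},
    {"dp": [-0.5, -1, 88], "angular": [0, 0, 0], "claw": 45},
    {"dp": [-0.5, -1, 97], "angular": [0, 0, 0], "claw": 45},
    {"dp": [-0.5, -1, 100], "angular": [0, 0, 0], "claw": 45},
    {"dp": [-0.5, -1, 101], "angular": [0, 0, 0], "claw": 45},
    {"dp": [-0.5, -1, 102], "angular": [0, 0, 0], "claw": 45},
    {"dp": [-0.5, -1, 102], "angular": [0, 0, 0], "claw": 45},
  ],
)

```text
clock: 12.2
tcp_pos: [0.4183, -0.2638, 0.0503]
tcp_rot: [3.141, 0.001, 1.698]
contact_force: [0.3, -0.2, -2.5]
finger_gap: 0.0536
gripper_force: 42.9
```

Call:
apply_moves(
  deltas=[
    {"dp": [0, 0, 1], "angular": [0, 0, 0], "claw": 45},
    {"dp": [0, 0, 2], "angular": [0, 0, 0], "claw": 45},
    {"dp": [0, 0, 2], "angular": [0, 0, 0], "claw": 45},
    {"dp": [0, 0, 2], "angular": [0, 0, 0], "claw": 56},
    {"dp": [0, 0, 2], "angular": [0, 0, 0], "claw": 62},
    {"dp": [0, 0, 2], "angular": [0, 0, 0], "claw": 72},
    {"dp": [0, 0, 2], "angular": [0, 0, 0], "claw": 80},
    {"dp": [0, 0, 2], "angular": [0, 0, 0], "claw": 85},
  ],
)

```text
clock: 13.2
tcp_pos: [0.418, -0.2635, 0.0477]
tcp_rot: [-3.141, -0.0, 1.698]
contact_force: [-0.5, -0.1, -0.5]
finger_gap: 0.0852
gripper_force: 0.0
```

```bash
python3 go.py 603,-255,180,90
```

```text
t 13.2 p [ 418.  -263.5   47.7] rot [-180.    -0.    97.3] F [-0.5 -0.1 -0.5] gap 85.2 gf 0.0 j [-0.56  0.39 -0.54  0.65  0.    0.88]
603,-255,180,90 dp [ -15.   184.6 -132.4] ang [-0.    -0.     0.127]
```

Call:
apply_moves(
  deltas=[
    {"dp": [0, 0, -45], "angular": [0, 0, 0], "claw": 85},
    {"dp": [0, 0, -95], "angular": [0, 0, 0], "claw": 85},
    {"dp": [0, 0, -132], "angular": [0, 0, 0], "claw": 85},
    {"dp": [-4, 45, -132], "angular": [0, 0, 0.06], "claw": 85},
    {"dp": [-8, 95, -132], "angular": [0, 0, 0.127], "claw": 85},
    {"dp": [-12, 145, -132], "angular": [0, 0, 0.127], "claw": 85},
    {"dp": [-15, 184.5, -132], "angular": [0, 0, 0.127], "claw": 85},
    {"dp": [-15, 184.5, -132], "angular": [0, 0, 0.127], "claw": 85},
    {"dp": [-15, 184.5, -132], "angular": [0, 0, 0.127], "claw": 85},
  ],
)

```text
clock: 14.32
tcp_pos: [0.602, -0.2548, 0.1791]
tcp_rot: [-3.14, -0.001, 1.571]
contact_force: [0.1, 0.3, -0.2]
finger_gap: 0.0848
gripper_force: 0.0
```

```bash
python3 chk.py square_cup square_saucer .418 -.263; python3 go.py 603,-255,70,90
```

```text
side square_cup 117 rect [ 419.8 -262.4] [49.1 56.7] circ [ 419.4 -261.2] z97 0.072
side square_saucer 376 rect [ 419.  -260.3] [101.3  99.9] circ [ 417.8 -258.7] z97 0.017
t 14.43 p [ 601.6 -255.1  179.7] rot [-179.9   -0.    90. ] F [ 0.3 -0.   0.7] gap 85.3 gf 0.0 j [-0.4   0.51  0.08  1.14 -0.    1.17]
603,-255,70,90 dp [  0.    1.6 109.7] ang [-0.001 -0.    -0.001]
```

Call:
apply_moves(
  deltas=[
    {"dp": [0, 1.2, 40], "angular": [0, 0, 0], "claw": 85},
    {"dp": [0, 1.2, 75], "angular": [0, 0, 0], "claw": 85},
    {"dp": [0, 1.2, 100], "angular": [0, 0, 0], "claw": 85},
    {"dp": [0, 1.2, 109], "angular": [0, 0, 0], "claw": 85},
    {"dp": [0, 1.2, 109], "angular": [0, 0, 0], "claw": 85},
    {"dp": [0, 1.2, 109], "angular": [0, 0, 0], "claw": 62},
    {"dp": [0, 1.2, 109], "angular": [0, 0, 0], "claw": 57},
    {"dp": [0, 1.2, 109], "angular": [0, 0, 0], "claw": 57},
    {"dp": [0, 1.2, 109], "angular": [0, 0, 0], "claw": 57},
    {"dp": [0, 1.2, 109], "angular": [0, 0, 0], "claw": 57},
  ],
  squeeze=40,
)

```text
clock: 15.68
tcp_pos: [0.6047, -0.2555, 0.0727]
tcp_rot: [3.14, 0.001, 1.571]
contact_force: [-3.0, 0.3, 7.3]
finger_gap: 0.0646
gripper_force: 44.7
```

```bash
python3 go.py 603.5,273,180,90
```

```text
t 15.68 p [ 604.7 -255.5   72.7] rot [1.799e+02 1.000e-01 9.000e+01] F [-3.   0.3  7.3] gap 64.6 gf 44.7 j [-0.4   0.59 -0.08  0.9  -0.    1.17]
603.5,273,180,90 dp [ 528.4   -1.1 -108. ] ang [ 0.002  0.001 -0.   ]
```

Call:
apply_moves(
  deltas=[
    {"dp": [0, 0, -20], "angular": [0, 0, 0], "claw": 57},
    {"dp": [0, 0, -55], "angular": [0, 0, 0], "claw": 57},
    {"dp": [8, 0, -85], "angular": [0, 0, 0], "claw": 57},
    {"dp": [28, 0, -100], "angular": [0, 0, 0], "claw": 57},
    {"dp": [65, 0, -100], "angular": [0, 0, 0], "claw": 57},
    {"dp": [110, 0, -100], "angular": [0, 0, 0], "claw": 57},
    {"dp": [155, 0, -100], "angular": [0, 0, 0], "claw": 57},
    {"dp": [200, 0, -100], "angular": [0, 0, 0], "claw": 57},
    {"dp": [245, 0, -100], "angular": [0, 0, 0], "claw": 57},
    {"dp": [290, 0, -100], "angular": [0, 0, 0], "claw": 57},
  ],
)

```text
clock: 16.92
tcp_pos: [0.6029, 0.0375, 0.1699]
tcp_rot: [-3.14, -0.0, 1.572]
contact_force: [0.2, -0.2, -2.7]
finger_gap: 0.0648
gripper_force: 45.7
```

Call:
apply_moves(
  deltas=[
    {"dp": [45, 0, 0], "angular": [0, 0, 0], "claw": 57},
    {"dp": [90, 0, 0], "angular": [0, 0, 0], "claw": 57},
    {"dp": [135, 0, 0], "angular": [0, 0, 0], "claw": 57},
    {"dp": [180, 0, 0], "angular": [0, 0, 0], "claw": 57},
    {"dp": [212, 0, 0], "angular": [0, 0, 0], "claw": 57},
    {"dp": [230, 0, 0], "angular": [0, 0, 0], "claw": 57},
    {"dp": [238, 0, 0], "angular": [0, 0, 0], "claw": 57},
    {"dp": [238, 0, 0], "angular": [0, 0, 0], "claw": 57},
    {"dp": [238, 0, 0], "angular": [0, 0, 0], "claw": 57},
  ],
)

```text
clock: 18.05
tcp_pos: [0.6041, 0.2717, 0.1708]
tcp_rot: [-3.141, 0.001, 1.569]
contact_force: [-0.1, 0.3, -3.1]
finger_gap: 0.0647
gripper_force: 45.7
```

```bash
python3 go.py 603.5,273,79,90
python3 - <<'E'
from meas import *
for n in("top","side"):
    p,d=capture(n);X,b,uv=cloud(n,p,d)
    P=X[b&(np.hypot(X[:,0]-.603,X[:,1]-.273)<.07)&(X[:,2]>.085)&(X[:,2]<.19)]
    for lo in np.arange(.09,.19,.02):
        Q=P[(P[:,2]>=lo)&(P[:,2]<lo+.02)]
        if len(Q)>8: print(n,lo.round(2),len(Q),np.percentile(Q[:,:2],2,0).round(3),np.percentile(Q[:,:2],98,0).round(3))
    cv2.imwrite(f"pics/{n}2.png",cv2.resize(p[:,:,::-1],(800,600)))
E
```

```text
t 18.05 p [604.1 271.7 170.8] rot [-180.     0.    89.9] F [-0.1  0.3 -3.1] gap 64.7 gf 45.7 j [ 0.42  0.53  0.09  1.13 -0.    2.  ]
603.5,273,79,90 dp [ 1.4 -0.6 91.8] ang [-0.     0.001 -0.001]
top 0.09 87 [0.578 0.245] [0.626 0.287]
top 0.11 41 [0.575 0.242] [0.629 0.282]
top 0.13 35 [0.573 0.24 ] [0.631 0.27 ]
top 0.15 48 [0.573 0.238] [0.631 0.264]
top 0.17 56 [0.573 0.238] [0.63  0.262]
side 0.09 61 [0.577 0.278] [0.607 0.299]
side 0.11 131 [0.575 0.272] [0.61  0.301]
side 0.13 217 [0.573 0.244] [0.63  0.303]
side 0.15 334 [0.574 0.243] [0.633 0.305]
side 0.17 324 [0.575 0.247] [0.634 0.304]
```

View pics/side2.png

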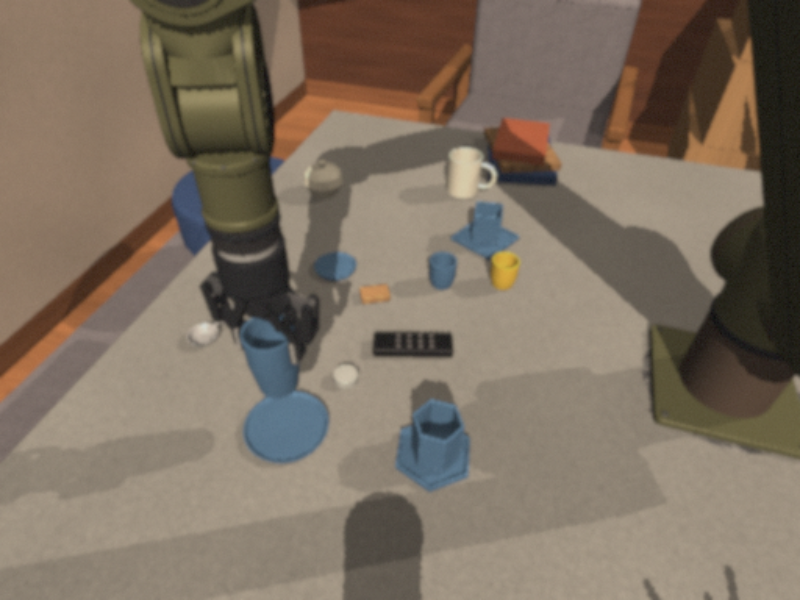

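In the side view the tall cup is at (270,355), held upright over its saucer at (287,425). The hex cup at (440,440) and the square cup at (487,228) are both seated on theirs.

Call:
apply_moves(
  deltas=[
    {"dp": [1, 0, 25], "angular": [0, 0, 0], "claw": 57},
    {"dp": [1, 0, 55], "angular": [0, 0, 0], "claw": 57},
    {"dp": [1, 0, 78], "angular": [0, 0, 0], "claw": 57},
    {"dp": [1, 0, 86], "angular": [0, 0, 0], "claw": 57},
    {"dp": [1, 0, 90], "angular": [0, 0, 0], "claw": 57},
    {"dp": [1, 0, 91], "angular": [0, 0, 0], "claw": 57},
    {"dp": [1, 0, 92], "angular": [0, 0, 0], "claw": 57},
    {"dp": [1, 0, 92], "angular": [0, 0, 0], "claw": 57},
  ],
)

```text
clock: 19.15
tcp_pos: [0.6044, 0.2742, 0.0794]
tcp_rot: [3.141, -0.0, 1.571]
contact_force: [-0.5, -0.6, -3.2]
finger_gap: 0.0643
gripper_force: 45.7
```

Call:
apply_moves(
  deltas=[
    {"dp": [0, 0, 1], "angular": [0, 0, 0], "claw": 57},
    {"dp": [0, 0, 2], "angular": [0, 0, 0], "claw": 57},
    {"dp": [0, 0, 2], "angular": [0, 0, 0], "claw": 57},
  ],
)

```text
clock: 19.52
tcp_pos: [0.6044, 0.2743, 0.0787]
tcp_rot: [3.14, -0.001, 1.571]
contact_force: [-3.4, -0.3, 6.1]
finger_gap: 0.0649
gripper_force: 46.6
```

Contact felt. Release.

Call:
apply_moves(
  deltas=[
    {"dp": [0, 0, -1], "angular": [0, 0, 0], "claw": 66},
    {"dp": [0, 0, -1], "angular": [0, 0, 0], "claw": 70},
    {"dp": [0, 0, -1], "angular": [0, 0, 0], "claw": 76},
    {"dp": [0, 0, -1], "angular": [0, 0, 0], "claw": 82},
    {"dp": [0, 0, -1], "angular": [0, 0, 0], "claw": 85},
    {"dp": [0, 0, -1], "angular": [0, 0, 0], "claw": 85},
    {"dp": [0, 0, -35], "angular": [0, 0, 0], "claw": 85},
    {"dp": [0, 0, -80], "angular": [0, 0, 0], "claw": 85},
    {"dp": [0, 0, -110], "angular": [0, 0, 0], "claw": 85},
    {"dp": [0, 0, -110], "angular": [0, 0, 0], "claw": 85},
  ],
)

```text
clock: 20.78
tcp_pos: [0.606, 0.2748, 0.1901]
tcp_rot: [3.136, -0.003, 1.571]
contact_force: [0.3, 0.5, 0.0]
finger_gap: 0.0848
gripper_force: 0.0
```

```bash
python3 go.py 469.5,-102,187,90
```

```text
t 20.77 p [606.  274.8 190.1] rot [179.7  -0.2  90. ] F [0.3 0.5 0. ] gap 84.8 gf 0.0 j [ 0.43  0.52  0.12  1.16 -0.    2.  ]
469.5,-102,187,90 dp [-376.8 -136.5    1.3] ang [ 0.006 -0.003  0.   ]
```

Call:
apply_moves(
  deltas=[
    {"dp": [-54, -19, 0], "angular": [0, 0, 0], "claw": 85},
    {"dp": [-108, -39, 0], "angular": [0, 0, 0], "claw": 85},
    {"dp": [-162, -58, 0], "angular": [0, 0, 0], "claw": 85},
    {"dp": [-216, -78, 0], "angular": [0, 0, 0], "claw": 85},
    {"dp": [-270, -97, 0], "angular": [0, 0, 0], "claw": 85},
    {"dp": [-324, -117, 0], "angular": [0, 0, 0], "claw": 85},
    {"dp": [-376, -136, 20], "angular": [0, 0, 0], "claw": 85},
    {"dp": [-376, -136, 50], "angular": [0, 0, 0], "claw": 85},
    {"dp": [-376, -136, 50], "angular": [0, 0, 0], "claw": 85},
    {"dp": [-376, -136, 50], "angular": [0, 0, 0], "claw": 85},
  ],
)

```text
clock: 22.02
tcp_pos: [0.4682, -0.1016, 0.1368]
tcp_rot: [-3.141, -0.0, 1.572]
contact_force: [-0.8, 0.4, -0.5]
finger_gap: 0.085
gripper_force: 0.0
```

```bash
python3 chk.py tall_cup large_saucer .604 .273; python3 go.py 469.5,-102,36,90
```

```text
top tall_cup 165 rect [602.3 272. ] [64.3 63.7] circ [603.3 272.3] z97 0.108
top large_saucer 920 rect [599.5 271.5] [110.8 118.6] circ [603.8 274.1] z97 0.016
side tall_cup 312 rect [602.2 274.4] [62.4 66. ] circ [602.9 274.7] z97 0.104
side large_saucer 1147 rect [597.8 279.9] [116.1 104.8] circ [601.9 271.7] z97 0.013
t 22.12 p [ 469.1 -101.5  137.6] rot [179.9   0.   90.1] F [0.9 0.5 1.1] gap 84.9 gf 0.0 j [-0.21  0.26 -0.44  0.86 -0.    1.36]
469.5,-102,36,90 dp [ -0.4   0.2 101.6] ang [0.002 0.    0.001]
```

Call:
apply_moves(
  deltas=[
    {"dp": [0, 0.5, 40], "angular": [0, 0, 0], "claw": 85},
    {"dp": [0, 0.5, 75], "angular": [0, 0, 0], "claw": 85},
    {"dp": [0, 0.5, 100], "angular": [0, 0, 0], "claw": 85},
    {"dp": [0, 0.5, 100], "angular": [0, 0, 0], "claw": 80},
    {"dp": [0, 0.5, 100], "angular": [0, 0, 0], "claw": 60},
    {"dp": [0, 0.5, 100], "angular": [0, 0, 0], "claw": 48},
    {"dp": [0, 0.5, 100], "angular": [0, 0, 0], "claw": 42},
    {"dp": [0, 0.5, 100], "angular": [0, 0, 0], "claw": 42},
    {"dp": [0, 0.5, 100], "angular": [0, 0, 0], "claw": 42},
    {"dp": [0, 0.5, 100], "angular": [0, 0, 0], "claw": 42},
  ],
  squeeze=40,
)

```text
clock: 23.38
tcp_pos: [0.4701, -0.1022, 0.0386]
tcp_rot: [3.138, 0.0, 1.571]
contact_force: [-0.2, 1.7, 6.4]
finger_gap: 0.0495
gripper_force: 41.4
```

```bash
python3 go.py 672,-82,106,90
```

```text
t 23.38 p [ 470.1 -102.2   38.6] rot [179.8   0.   90. ] F [-0.2  1.7  6.4] gap 49.5 gf 41.4 j [-0.21  0.38 -0.58  0.6   0.    1.36]
672,-82,106,90 dp [ 20.1 202.1 -66.7] ang [0.004 0.    0.   ]
```

Call:
apply_moves(
  deltas=[
    {"dp": [0, 0, -20], "angular": [0, 0, 0], "claw": 42},
    {"dp": [0, 5, -50], "angular": [0, 0, 0], "claw": 42},
    {"dp": [3, 30, -68], "angular": [0, 0, 0], "claw": 42},
    {"dp": [7, 70, -68], "angular": [0, 0, 0], "claw": 42},
    {"dp": [11, 110, -68], "angular": [0, 0, 0], "claw": 42},
    {"dp": [15, 150, -68], "angular": [0, 0, 0], "claw": 42},
    {"dp": [18, 180, -68], "angular": [0, 0, 0], "claw": 42},
    {"dp": [20, 202, -68], "angular": [0, 0, 0], "claw": 42},
    {"dp": [20, 202, -68], "angular": [0, 0, 0], "claw": 42},
    {"dp": [20, 202, -68], "angular": [0, 0, 0], "claw": 42},
  ],
)

```text
clock: 24.62
tcp_pos: [0.6696, -0.0821, 0.1048]
tcp_rot: [-3.14, 0.0, 1.571]
contact_force: [-0.0, -0.4, -1.1]
finger_gap: 0.0498
gripper_force: 42.0
```

```bash
python3 go.py 672,-82,44.6,90
python3 - <<'E'
from meas import *
for n in("top","side"):
    p,d=capture(n);X,b,uv=cloud(n,p,d)
    for lo,hi,r in((-.01,.02,.06),(.06,.13,.05)):
        P=X[b&(np.hypot(X[:,0]-.672,X[:,1]+.082)<r)&(X[:,2]>lo)&(X[:,2]<hi)]
        if len(P)>8: print(n,lo,len(P),np.percentile(P,1,0).round(3),np.percentile(P,99,0).round(3))
E
```

```text
t 24.62 p [669.6 -82.1 104.8] rot [-179.9    0.    90. ] F [-0.  -0.4 -1.1] gap 49.8 gf 42.0 j [-0.12  0.6   0.02  1.   -0.    1.45]
672,-82,44.6,90 dp [ 0.1  2.5 60.2] ang [-0.001  0.    -0.   ]
side -0.01 339 [ 0.639 -0.119  0.002] [ 0.708 -0.042  0.01 ]
side 0.06 307 [ 0.648 -0.104  0.074] [ 0.694 -0.056  0.122]
```

Call:
apply_moves(
  deltas=[
    {"dp": [-1, 2, 20], "angular": [0, 0, 0], "claw": 42},
    {"dp": [-1, 2, 40], "angular": [0, 0, 0], "claw": 42},
    {"dp": [-1, 2, 52], "angular": [0, 0, 0], "claw": 42},
    {"dp": [-1, 2, 57], "angular": [0, 0, 0], "claw": 42},
    {"dp": [-1, 2, 59], "angular": [0, 0, 0], "claw": 42},
    {"dp": [-1, 2, 60], "angular": [0, 0, 0], "claw": 42},
    {"dp": [-1, 2, 61], "angular": [0, 0, 0], "claw": 42},
    {"dp": [-1, 2, 62], "angular": [0, 0, 0], "claw": 42},
    {"dp": [-1, 2, 62], "angular": [0, 0, 0], "claw": 42},
  ],
)

```text
clock: 25.85
tcp_pos: [0.6731, -0.0831, 0.0446]
tcp_rot: [3.14, 0.0, 1.571]
contact_force: [-2.4, 0.1, 7.0]
finger_gap: 0.0499
gripper_force: 42.7
```

Call:
apply_moves(
  deltas=[
    {"dp": [0, 0, -1], "angular": [0, 0, 0], "claw": 51},
    {"dp": [0, 0, -1], "angular": [0, 0, 0], "claw": 57},
    {"dp": [0, 0, -1], "angular": [0, 0, 0], "claw": 66},
    {"dp": [0, 0, -1], "angular": [0, 0, 0], "claw": 76},
    {"dp": [0, 0, -1], "angular": [0, 0, 0], "claw": 85},
    {"dp": [0, 0, -1], "angular": [0, 0, 0], "claw": 85},
    {"dp": [0, 0, -35], "angular": [0, 0, 0], "claw": 85},
    {"dp": [0, 0, -80], "angular": [0, 0, 0], "claw": 85},
    {"dp": [0, 0, -120], "angular": [0, 0, 0], "claw": 85},
    {"dp": [0, 0, -140], "angular": [0, 0, 0], "claw": 85},
  ],
)

```text
clock: 27.1
tcp_pos: [0.6738, -0.0832, 0.1859]
tcp_rot: [3.137, 0.001, 1.571]
contact_force: [0.3, 0.5, -0.6]
finger_gap: 0.0848
gripper_force: 0.0
```

Call:
apply_moves(
  deltas=[
    {"dp": [20, -50, -10], "angular": [0, 0, 0], "claw": 85},
    {"dp": [50, -105, -20], "angular": [0, 0, 0], "claw": 85},
    {"dp": [80, -160, -30], "angular": [0, 0, 0], "claw": 85},
    {"dp": [110, -215, -30], "angular": [0, 0, 0], "claw": 85},
    {"dp": [140, -260, -30], "angular": [0, 0, 0], "claw": 85},
    {"dp": [160, -300, -30], "angular": [0, 0, 0], "claw": 85},
    {"dp": [160, -300, -30], "angular": [0, 0, 0], "claw": 85},
    {"dp": [160, -300, -30], "angular": [0, 0, 0], "claw": 85},
  ],
)

```text
clock: 28.1
tcp_pos: [0.3736, 0.077, 0.2133]
tcp_rot: [3.139, -0.0, 1.571]
contact_force: [-0.2, 0.8, 0.2]
finger_gap: 0.0853
gripper_force: 0.0
```

```bash
for a in "tall_cup large_saucer .604 .273" "small_cup small_saucer .672 -.082" "hex_cup hex_saucer .393 .25" "square_cup square_saucer .418 -.263";do python3 chk.py $a;done
python3 - <<'E'
from meas import *
p,d=capture("top");cv2.imwrite("pics/top3.png",cv2.resize(p[:,:,::-1],(800,600)))
E
python3 go.py
```

```text
top tall_cup 164 rect [602.2 271.8] [62.8 63.6] circ [602.6 272.5] z97 0.108
top large_saucer 919 rect [600.4 270.4] [110.7 117.9] circ [603.5 273.6] z97 0.015
side tall_cup 309 rect [602.2 275.4] [61.9 64.3] circ [602.1 275. ] z97 0.104
side large_saucer 1146 rect [598.3 280. ] [116.1 103. ] circ [601.  273.2] z97 0.013
top small_cup 112 rect [670.8 -83.3] [47.8 48.4] circ [671.9 -83.5] z97 0.066
top small_saucer 378 rect [668.4 -80.9] [78.2 70.8] circ [671.6 -81.9] z97 0.016
side small_cup 108 rect [671.3 -80.9] [43.4 50.4] circ [673.7 -80.2] z97 0.063
side small_saucer 206 rect [670.6 -72.8] [71.9 68.3] circ [672.2 -77.5] z97 0.017
top hex_cup 98 rect [389.4 261.1] [64.7 37.4] circ [391.  250.4] z97 0.084
top hex_saucer 291 rect [387.9 278.5] [96.5 49.4] circ [390.2 265.1] z97 0.017
side hex_cup 334 rect [391.5 250.8] [64.  61.1] circ [391.3 250.5] z97 0.081
side hex_saucer 889 rect [391.9 261. ] [95.9 92.8] circ [391.9 251.1] z97 0.018
top square_cup 163 rect [ 418.3 -265. ] [53.9 54.6] circ [ 418.6 -264.9] z97 0.077
top square_saucer 1015 rect [ 416.6 -265.4] [103.3  99.5] circ [ 417.  -263.7] z97 0.016
side square_saucer 301 rect [ 415.2 -258.5] [97.2 91.8] circ [ 410.2 -253. ] z97 0.018
t 28.55 p [372.9  76.8 212.7] rot [-180.    0.   90.] F [ 0.1 -0.9 -0.5] gap 84.6 gf 0.0 j [ 0.2   0.03 -0.51  1.03  0.    1.77]
```

View pics/top3.png

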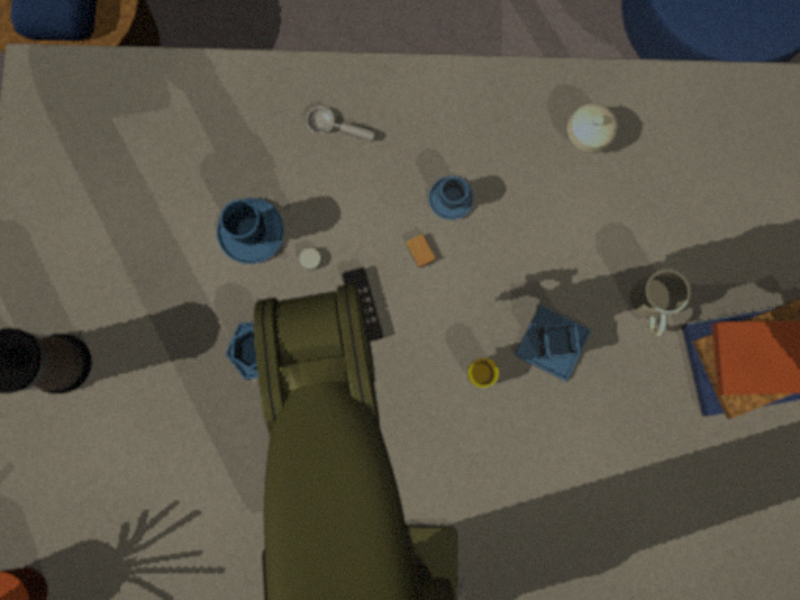

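All four cups stand centred on their saucers: tall (240,222), small (452,192), square (555,341) and hex (245,350, half hidden by the arm). The mug at (666,295) has not moved, and the gripper is clear of everything.

```bash
python3 -c "
from cell import env
print(env.hand_in())"
```

```text
the job is handed in; nothing more can be done
None
```

All four cups are on their own saucers, within a few millimetres of centre by the camera measurements; the mug and the yellow cup weren't touched, and I handed the job in at about 29 s (the hand-in returned no verdict).

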